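# Break the stuck star topper out of its trophy base

### The job

The gold star is to be reused on another trophy, but its shank sits friction-tight in its green base, and a straight pull only brings the base up with it. Grip the star and, without yanking, twist it back and forth while drawing it up a little at a time until it breaks free, leaving the base standing in the tray. Then lower it, without dropping it, upright into the wide hole of the wooden block so that its round flange rests on the block, and let go.

Things in the scene. Friction and masses are not known exactly. Their poses are not given: they have to be found in the camera images.
- star: Gold topper, 160 g: star (64 mm tip circle, 14 mm thick, one point up) on a 14 mm round stem on a round flange (64 mm wide, 6 mm thick); under it a 22 mm round shank, 16 mm long. Origin: centre of the flange's underside. z up along the axis; x square to the star's flat faces: grip across x at the star's middle, 52 mm above the origin. It starts in the middle of its green base, flange on its top.
- socket (a point): Centre of the top of the star's green square base (100 x 100 x 45 mm), 53 mm above the desk. A sprung liner grips the shank. Straight pull to slide it: about 22 N, more than the base weighs. It turns through any angle at about 0.25 N m, and while it turns a small pull will do: raising 2 to 3 mm during each 0.8 rad twist, evenly over about 1 s, takes some 6 N. Free once raised 13 mm.
- base_lift (a joint): Height in m by which the star's base (1.2 kg) is lifted: 0 standing in its pocket of a fixed wooden tray, at most 0.03. The pocket stops it turning or tipping; only its weight holds it down. The tray's other two pockets hold like bases with a ball and a two-handled cup, tops up to 133 mm above the desk, 130 mm apart centre to centre; the row runs within 0.5 rad of the star's y.
- hole (a point): Centre of the mouth of the round hole (42 mm wide, 30 mm deep) in the top of a fixed light-wood block (110 x 110 x 40 mm) on the desk, left of the tray. z up; the mouth is level with the block's top, 40 mm above the desk.
Things that resemble listed ones, but are neither listed nor needed, are in the scene too. Leave any blue look-alike of the star alone.

How it is judged:
By the outcome, as a careful person would: the job done as asked, in the order asked, and still so for the second after the job is handed in, with the robot touching nothing.
It also fails if it takes over 58 s, if anything falls off the work surface, if the arm or the gripper's body presses on something with over 40 N, if the wrist force passes 120 N, or if a joint passes its speed limit or range.

### The arm

A 7-joint arm with a two-finger parallel gripper is mounted at the origin on the work surface. World frame = base frame: x ahead of the robot, y to its left, z up, the work surface at z = 0. Lengths are in m, angles in rad, forces in N, time in s.
With the tool pointing down it reaches from about 0.4 to 0.9 m from the base axis. Payload 5.5 kg.
Tool frame: the origin (TCP) lies midway between the tips of the shut fingers; the grasp point (between the pads) lies 19 mm behind it; z points along the fingers, x is the direction in which the jaws open and shut, and the axes are right-handed (so a half turn about z gives the same grasp; the last joint's range is limited). The gripper opens to 85 mm and grips with 20 to 120 N. Pads are 22 mm wide; open, the fingers measure 114 mm over their backs; the gripper's body (76 mm by 85 mm) begins 54 mm behind the grasp point. The pads swing forward as they close: fully open they stand 13 mm farther back than shut.
Start: joints at [1.396, 0.501, -0.427, 1.55, 0.221, 1.138, -0.21], TCP at [0.276, -0.589, 0.198] pointing down, gripper open.
Joint ranges: [-2.88, 2.88], [-0.31, 2.03], [-1.54, 1.56], [0.2, 2.42], [-1.41, 4.55], [0.19, 2.02], [-2.57, 2.57]. Speed limits (rad/s): [2.57, 2.57, 3.14, 3.14, 3.14, 3.14, 3.14].

### API

Orientations are given as [roll, pitch, yaw] about the fixed x, y, z axes, in that order (R = Rz(yaw) Ry(pitch) Rx(roll)).
In Python, from plant import bot, optics gives the robot as it stands.
- The arm moves only by the shell command python3 -m inch 'ROWS' [FORCE]. ROWS is JSON, a list of rows, each an object of numbers: "wx", "wy", "wz": the turn, a rotation vector about the tool's x, y, z in rad; "tx", "ty", "tz": the shift along the tool's x, y, z in m; "gripper": the closure, from 0 (fully open) to 1 (shut). A call has 1 to 20 rows; each row is the pose to reach, as a shift and turn from the pose commanded when the call began, along the tool's axes at that moment; what a row does not reach only later rows make up. A row lasts 1/12 s, in which the tool goes at most 41.7 mm and 7.16 degrees, less where a joint would pass 70% of its speed; a pose out of reach is approached as far as the arm can. A call with a gripper value outside its range is refused whole. The fingers move at their own pace and stop on an object; FORCE is the grip in N (left out, the last holds). Time passes only in rows, so rows that repeat a pose let the fingers close. It gives the time, the measured TCP pose, the force and the opening at its end, in the units of the state.
- bot.get_state(): the state, without advancing time (a new reading comes with each control period).
- optics.camera(name): name is "scene" or "top" or "wrist"; returns a dict with "frame" (384x512x3 uint8, red, green, blue), "fx", "fy", "cx", "cy" (pixels), "eye" and "rotation" of the camera in the world. Camera axes: x right, y up, looking along -z (the intrinsics and any distortion apply to the point x, -y, -z); pixel columns grow to the right and rows downward; lengths in m; the calibration is good to about 2 mm. A picture is of the moment at which its call begins. There is no depth.
- bot.close_job(): hands the job in, once; it reports no verdict.
Trained networks look in the newest picture that a camera, given by its name, has taken for a name from the list of things; names that differ only in an ending like _2 or _b are one class to them, and where a whole thing is asked for, a point or a joint stands for the part that bears it (a point fixed in the world has none). Each returns a list of dicts, best first, with "score" (0 to 1); they miss things now and then, are a little off and sometimes report something else, mostly with a low value. They report only what shows in the picture. A call takes as long as a camera call. They do not tell look-alikes from the thing itself.
- optics.search_frame(camera, target): "rect" ([left, top, width, height] in pixels, round what is visible of it).
The state is a dict: "time_s": time; "qpos": joint angles; "joint_velocities": joint speeds; "tau": joint torques, N m; "position": TCP position; "orientation": TCP orientation; "contact_force": force on the tool from outside, world axes, zero at the start; "torque": the same for the moment, N m; "opening": opening from 0.0 (shut) to 1.0 (fully open).
Only numpy, scipy, OpenCV 4.12 (cv2) and the standard library are available. Lean on these libraries where they do the work, as an engineer would, in place of code of your own. Each camera call takes 0.05 s, during which the arm holds its last target.

## Working session

There is one attempt and no reset: what is moved stays moved. The work goes in short steps, Python scripts to look and compute and a shell command to move; the robot and the scene stay as the last step left them, time stands still between calls to the robot, and variables do not carry over. Pictures are saved under pics/ and viewed, and the job is handed in when it is done.

```bash
ls; mkdir -p pics
python3 - <<'E'
from plant import bot, optics
import cv2
for n in ["scene","top"]:
    c=optics.camera(n); cv2.imwrite(f"pics/{n}0.png",c["frame"][:,:,::-1])
    print(n,c["fx"],c["fy"],c["cx"],c["cy"],c["eye"],c["rotation"],[k for k in c])
    for t in ["star","socket","hole","base_lift"]:
        try: print(t,[(d["rect"],round(d["score"],2)) for d in optics.search_frame(n,t)])
        except Exception as e: print(t,e)
s=bot.get_state(); print(s)
E
```

```text
pics
scene 357.0783811460293 357.0783811460293 254.43585430248558 191.1706269998566 [1.20082092 0.33510697 0.6043067 ] [0.93904695 0.02025548 2.06218616] ['frame', 'fx', 'fy', 'cx', 'cy', 'eye', 'rotation']
star [([169.0, 149.3, 22.7, 32.2], 0.74), ([112.1, 186.5, 25.1, 38.1], 0.71), ([206.9, 136.4, 17.5, 23.3], 0.7), ([142.7, 144.0, 23.2, 29.5], 0.67)]
socket [([159.2, 163.6, 51.6, 33.4], 0.63)]
hole [([367.2, 211.9, 58.6, 47.5], 0.73)]
base_lift [([158.2, 164.7, 51.9, 34.2], 0.82)]
top 399.57502314020144 399.57502314020144 250.6403273553993 195.7880428734562 [ 0.42381579 -0.04556985  0.92631781] [ 1.61234460e-01 -1.52724203e-03 -1.57235503e+00] ['frame', 'fx', 'fy', 'cx', 'cy', 'eye', 'rotation']
star [([325.8, 251.5, 28.8, 29.2], 0.91), ([328.3, 180.2, 30.4, 27.8], 0.9), ([344.8, 112.5, 36.1, 27.1], 0.76), ([383.2, 202.2, 31.0, 30.4], 0.7)]
socket [([309.1, 170.4, 57.2, 52.3], 0.93)]
hole [([54.0, 195.8, 63.1, 61.1], 0.62)]
base_lift [([312.2, 169.4, 52.5, 56.6], 0.79)]
{'time_s': 0.5, 'qpos': array([ 1.39620443,  0.50090414, -0.42696956,  1.55046592,  0.22077788,
        1.1383112 , -0.21029113]), 'joint_velocities': array([-5.04548024e-04,  7.81025991e-05,  5.37153087e-04, -1.65212418e-03,
        8.80998285e-04, -7.60774932e-04, -4.90315052e-04]), 'tau': array([ 3.59458507e-03, -5.68837988e+01, -5.80298021e+00, -2.81052572e+01,
        1.26450814e-02,  3.31593852e-03, -7.74011596e-05]), 'position': array([ 0.27556658, -0.58864595,  0.19807688]), 'orientation': array([-3.14156012e+00,  7.09051184e-05, -1.13298939e+00]), 'contact_force': array([-0.6098172 ,  0.21904238, -0.32768823]), 'torque': array([-0.00935927,  0.02224876,  0.01756646]), 'opening': 1.0020878493686272}
```

Run:
```python
import cv2
a=cv2.imread("pics/top0.png"); cv2.imwrite("pics/top0c.png",cv2.resize(a[90:300,290:430],None,fx=4,fy=4*0.7,interpolation=2))
b=cv2.imread("pics/scene0.png"); cv2.imwrite("pics/scene0c.png",cv2.resize(b[110:260,90:260],None,fx=4,fy=4,interpolation=2))
```

```text
(no output)
```

View pics/top0.png

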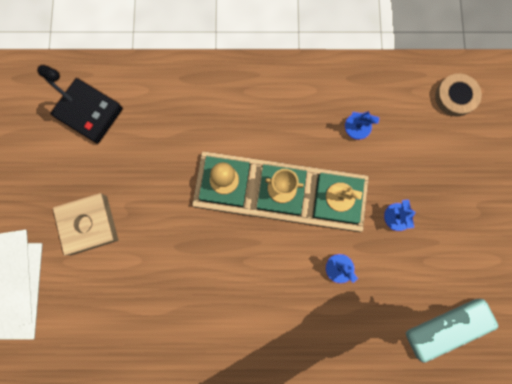

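View pics/scene0.png

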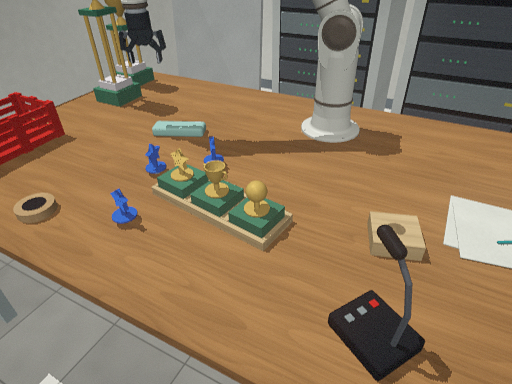

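View pics/top0c.png

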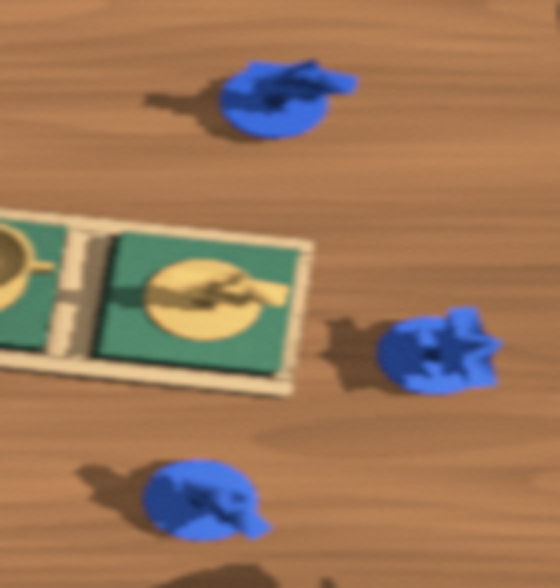

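View pics/scene0c.png

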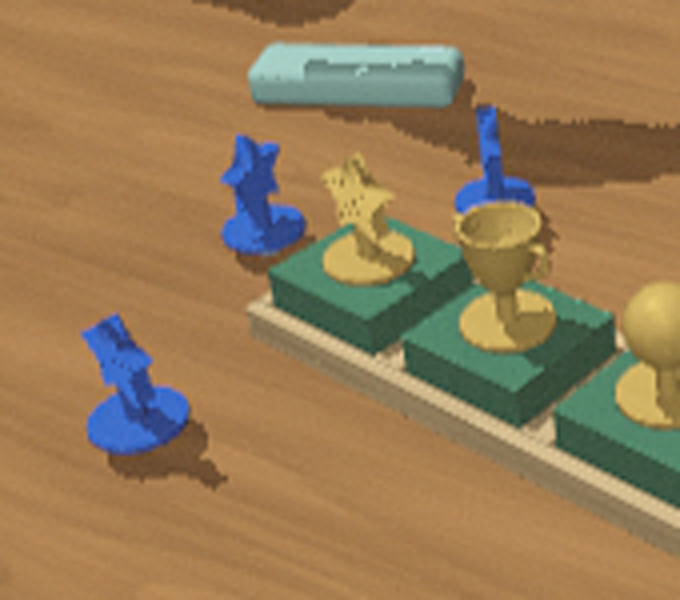

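```bash
cat > h.py <<'E'
from plant import bot, optics
import cv2, numpy as np
from scipy.spatial.transform import Rotation as R
def cam(n,save=None):
    c=optics.camera(n)
    if save: cv2.imwrite(f"pics/{save}.png",c["frame"][:,:,::-1])
    return c
def Rc(c): return R.from_euler("xyz",c["rotation"]).as_matrix()
def unproj(c,uv,z):
    uv=np.atleast_2d(uv).astype(float)
    d=np.stack([(uv[:,0]-c["cx"])/c["fx"],-(uv[:,1]-c["cy"])/c["fy"],-np.ones(len(uv))],1)@Rc(c).T
    e=np.array(c["eye"]); return e+d*((z-e[2])/d[:,2])[:,None]
def proj(c,p):
    q=(np.atleast_2d(p)-np.array(c["eye"]))@Rc(c)
    return np.stack([c["cx"]+c["fx"]*q[:,0]/-q[:,2],c["cy"]-c["fy"]*q[:,1]/-q[:,2]],1)
E
python3 - <<'E'
from h import *
for n,rg,rh in [("top",(300,160,375,235),(40,185,125,265)),("scene",(150,140,212,205),(360,200,435,270))]:
    c=cam(n); f=c["frame"]; hsv=cv2.cvtColor(f,cv2.COLOR_RGB2HSV)
    x0,y0,x1,y1=rg
    g=cv2.inRange(hsv,(60,90,30),(95,255,255)); m=np.zeros_like(g); m[y0:y1,x0:x1]=g[y0:y1,x0:x1]
    ys,xs=np.nonzero(m)
    if n=="top":
        r=cv2.minAreaRect(np.stack([xs,ys],1).astype(np.float32)); P=unproj(c,cv2.boxPoints(r),.053); print(P.mean(0),np.round(P,3),np.linalg.norm(P[1]-P[0]),np.linalg.norm(P[2]-P[1]))
    x0,y0,x1,y1=rh
    cv2.imwrite(f"pics/hole_{n}.png",cv2.resize(f[y0:y1,x0:x1,::-1],None,fx=7,fy=7,interpolation=2))
    d=[q for q in optics.search_frame(n,"hole")][0]["rect"]; print(d,unproj(c,[d[0]+d[2]/2,d[1]+d[3]/2],.04))
    gold=cv2.inRange(hsv,(15,90,90),(35,255,255))
E
```

```text
[ 0.56384323 -0.22048156  0.053     ] [[ 0.526 -0.142  0.053]
 [ 0.623 -0.158  0.053]
 [ 0.602 -0.3    0.053]
 [ 0.505 -0.282  0.053]] 0.09795505433727489 0.1437886507095428
[50.4, 194.2, 68.8, 60.6] [[0.50387634 0.32110674 0.04      ]]
[367.6, 213.2, 60.4, 48.3] [[0.53694499 0.33250542 0.04      ]]
```

View pics/hole_top.png

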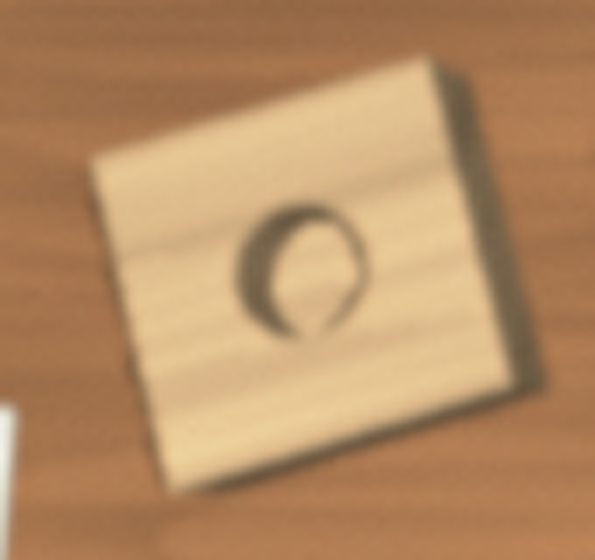

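View pics/hole_scene.png

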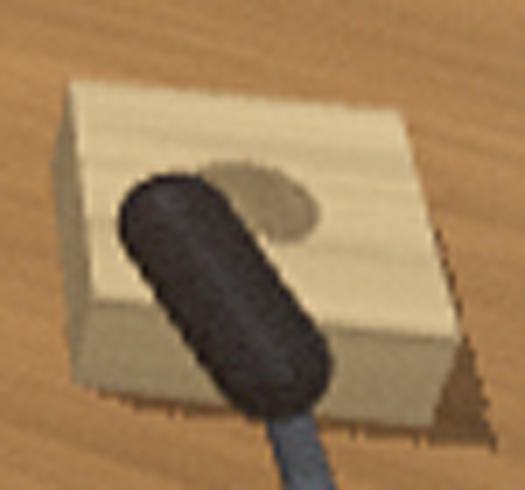

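Run:
```python
from h import *
c=cam("top","top1")
P=unproj(c,[[320,172.9],[365,179.3],[360.75,222.9],[313.75,217.5]],.053); print(np.round(P,3),P.mean(0))
print("flange",unproj(c,[290+203/4,90+300/2.8],.059),"hole",unproj(c,[83.3,223.6],.04))
H=unproj(c,[[40+92/7,185+158/7],[40+430/7,185+60/7],[40+515/7,185+387/7],[40+172/7,185+492/7]],.04);print(np.round(H,3),H.mean(0))
w=cam("wrist","w0"); s=bot.get_state(); print(w["fx"],w["eye"],w["rotation"],s["position"])
T=R.from_euler("xyz",s["orientation"]); print(T.inv().apply(np.array(w["eye"])-s["position"]), T.as_matrix())
```

```text
[[ 0.617 -0.202  0.053]
 [ 0.603 -0.302  0.053]
 [ 0.505 -0.288  0.053]
 [ 0.517 -0.186  0.053]] [ 0.56075223 -0.24460359  0.053     ]
flange [[ 0.56160223 -0.24523211  0.059     ]] hole [[0.50588279 0.32456587 0.04      ]]
[[0.542 0.394 0.04 ]
 [0.573 0.288 0.04 ]
 [0.469 0.255 0.04 ]
 [0.436 0.361 0.04 ]] [0.50514189 0.3247482  0.04      ]
340.28565687782844 [ 0.33986838 -0.55928806  0.37481057] [-2.82377409e-01 -5.81978980e-04 -1.13249131e+00] [ 0.27559164 -0.58865556  0.1981131 ]
[ 0.00065285 -0.07066519 -0.17669734] [[ 4.23992456e-01 -9.05665721e-01 -5.06581336e-06]
 [-9.05665720e-01 -4.23992456e-01  1.55182563e-05]
 [-1.62022194e-05 -1.99169007e-06 -1.00000000e+00]]
```

View pics/w0.png

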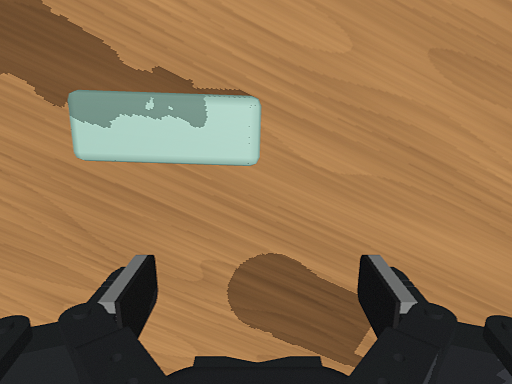

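```bash
python3 -m inch '[{"tx":-0.02,"ty":-0.04,"tz":-0.05,"wz":-0.1,"gripper":0},{"tx":-0.04,"ty":-0.08,"tz":-0.052,"wz":-0.2,"gripper":0},{"tx":-0.06,"ty":-0.115,"tz":-0.052,"wz":-0.3,"gripper":0},{"tx":-0.075,"ty":-0.15,"tz":-0.052,"wz":-0.4,"gripper":0},{"tx":-0.09,"ty":-0.18,"tz":-0.052,"wz":-0.5,"gripper":0},{"tx":-0.11,"ty":-0.21,"tz":-0.052,"wz":-0.6,"gripper":0},{"tx":-0.125,"ty":-0.245,"tz":-0.052,"wz":-0.7,"gripper":0},{"tx":-0.14,"ty":-0.28,"tz":-0.052,"wz":-0.8,"gripper":0},{"tx":-0.16,"ty":-0.31,"tz":-0.052,"wz":-0.9,"gripper":0},{"tx":-0.175,"ty":-0.345,"tz":-0.052,"wz":-1.0,"gripper":0},{"tx":-0.195,"ty":-0.38,"tz":-0.052,"wz":-1.08,"gripper":0},{"tx":-0.21,"ty":-0.413,"tz":-0.052,"wz":-1.133,"gripper":0},{"tx":-0.21,"ty":-0.413,"tz":-0.052,"wz":-1.133,"gripper":0},{"tx":-0.21,"ty":-0.413,"tz":-0.052,"wz":-1.133,"gripper":0},{"tx":-0.21,"ty":-0.413,"tz":-0.052,"wz":-1.133,"gripper":0}]'
python3 - <<'E'
from h import *
c=cam("wrist","w1"); s=bot.get_state(); print(s["time_s"],s["qpos"].round(3),s["position"],s["orientation"])
for d in optics.search_frame("wrist","star"): print(d)
import pickle; pickle.dump(c,open("w1.pkl","wb"))
E
```

```text
0.85 [ 1.396  0.501 -0.427  1.55   0.221  1.138 -0.21 ] [ 0.27558441 -0.58869102  0.19812302] [-3.14158936e+00 -4.10846556e-05 -1.13297241e+00]schema error: expected keys wx, wy, wz, tx, ty, tz, gripper
```

View pics/w1.png

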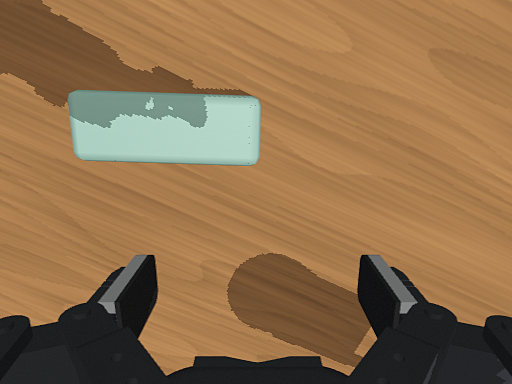

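All seven keys are required in each row; nothing moved.

```bash
python3 -m inch '[{"wx":0,"wy":0,"tx":-0.02,"ty":-0.035,"tz":-0.01,"wz":-0.1,"gripper":0},{"wx":0,"wy":0,"tx":-0.035,"ty":-0.07,"tz":-0.02,"wz":-0.2,"gripper":0},{"wx":0,"wy":0,"tx":-0.055,"ty":-0.105,"tz":-0.03,"wz":-0.3,"gripper":0},{"wx":0,"wy":0,"tx":-0.07,"ty":-0.14,"tz":-0.04,"wz":-0.4,"gripper":0},{"wx":0,"wy":0,"tx":-0.09,"ty":-0.175,"tz":-0.05,"wz":-0.5,"gripper":0},{"wx":0,"wy":0,"tx":-0.105,"ty":-0.21,"tz":-0.052,"wz":-0.6,"gripper":0},{"wx":0,"wy":0,"tx":-0.125,"ty":-0.245,"tz":-0.052,"wz":-0.7,"gripper":0},{"wx":0,"wy":0,"tx":-0.14,"ty":-0.28,"tz":-0.052,"wz":-0.8,"gripper":0},{"wx":0,"wy":0,"tx":-0.16,"ty":-0.315,"tz":-0.052,"wz":-0.9,"gripper":0},{"wx":0,"wy":0,"tx":-0.175,"ty":-0.35,"tz":-0.052,"wz":-1.0,"gripper":0},{"wx":0,"wy":0,"tx":-0.195,"ty":-0.38,"tz":-0.052,"wz":-1.08,"gripper":0},{"wx":0,"wy":0,"tx":-0.21,"ty":-0.413,"tz":-0.052,"wz":-1.133,"gripper":0},{"wx":0,"wy":0,"tx":-0.21,"ty":-0.413,"tz":-0.052,"wz":-1.133,"gripper":0},{"wx":0,"wy":0,"tx":-0.21,"ty":-0.413,"tz":-0.052,"wz":-1.133,"gripper":0},{"wx":0,"wy":0,"tx":-0.21,"ty":-0.413,"tz":-0.052,"wz":-1.133,"gripper":0}]'
python3 - <<'E'
from h import *
c=cam("wrist","w2"); s=bot.get_state(); print(s["time_s"],s["qpos"].round(3),s["position"],s["orientation"])
for d in optics.search_frame("wrist","star"): print(d)
import pickle; pickle.dump(c,open("w2.pkl","wb"))
E
```

```text
time_s: 2.15
position: [0.5604, -0.2238, 0.2499]
orientation: [3.141, 0.001, -0.0]
contact_force: [0.4, -0.1, -0.5]
opening: 1.003
2.2 [ 0.929  0.448 -0.8    1.605  0.337  1.233  0.063] [ 0.55989719 -0.22484595  0.2498524 ] [ 3.14076001e+00  8.31429504e-04 -2.04382103e-03]
{'rect': [372.7, 198.5, 61.9, 66.7], 'score': 0.87}
{'rect': [233.9, 158.3, 55.5, 72.5], 'score': 0.85}
{'rect': [200.3, 254.8, 53.0, 63.7], 'score': 0.84}
{'rect': [88.0, 155.3, 72.7, 58.9], 'score': 0.82}
```

View pics/w2.png

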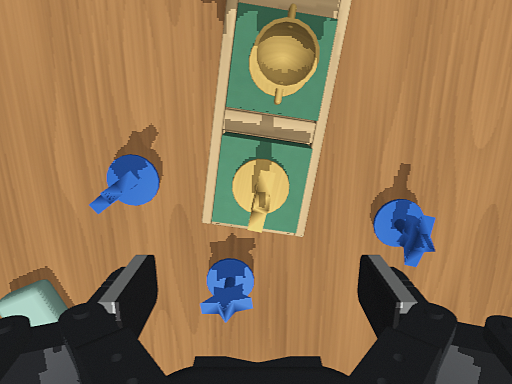

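Run:
```python
from h import *
import pickle
c=pickle.load(open("w2.pkl","rb")); print(c["eye"],c["rotation"])
f=c["frame"][:,:,::-1].copy()
S=6;x0,y0=200,130
cr=cv2.resize(f[130:245,200:310],None,fx=S,fy=S*0.85,interpolation=2)
cv2.imwrite("pics/w2c.png",cr)
top=cam("top","top2"); cv2.imwrite("pics/top2c.png",cv2.resize(top["frame"][165:235,305:375,::-1],None,fx=8,fy=8,interpolation=2)); pickle.dump(top,open("t2.pkl","wb"))
```

```text
[ 0.56056258 -0.15347997  0.42656331] [-2.83657256e-01 -7.71062977e-05  2.82904055e-04]
```

View pics/w2c.png

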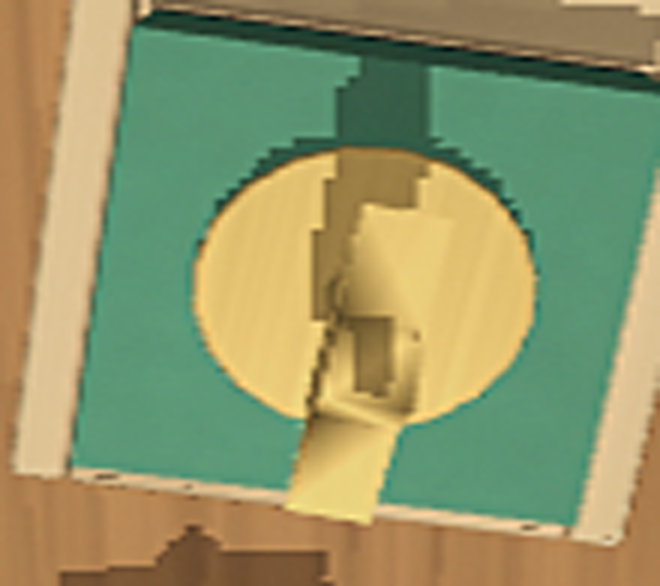

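View pics/top2c.png

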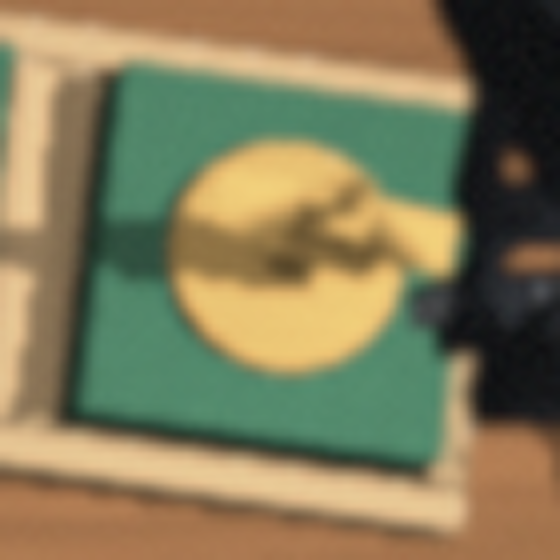

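Run:
```python
from h import *
import pickle
from scipy.optimize import least_squares
c=pickle.load(open("w2.pkl","rb"))
px=lambda u,v:(200+u/6,130+v/5.1)
E=unproj(c,[px(288,508),px(373,522),px(362,205),px(450,215)],.115); print(E.round(4))
a=(E[0]+E[1])/2;b=(E[2]+E[3])/2
print("mid",(a+b)/2,"len",np.linalg.norm(a-b),"yaw of plane",np.arctan2(*( (b-a)[[1,0]]))-np.pi/2, [np.arctan2(*(E[i+1]-E[i])[[1,0]]) for i in (0,2)])
# flange ellipse extreme points
fl=unproj(c,[px(194,285),px(536,285),px(365,147),px(365,425)],.059);print(fl.round(4))
# base corners
B=unproj(c,[px(133,25),px(660,92),px(577,525),px(72,467)],.053);print(B.round(4), B.mean(0))
t=pickle.load(open("t2.pkl","rb"))
fl=unproj(t,[(305+168/8,165+255/8),(305+404/8,165+255/8),(305+286/8,165+138/8),(305+286/8,165+374/8)],.059);print("top",fl.round(4),fl.mean(0))
def model(x,y,psi):
    Rz=R.from_euler("z",psi); P=[]
    an=np.pi/2+np.arange(10)*np.pi/5; r=np.where(np.arange(10)%2==0,.032,.032*.42)
    for s in (-.007,.007): P.append(Rz.apply(np.stack([np.full(10,s),r*np.cos(an),.105+r*np.sin(an)],1))+[x,y,0])
    th=np.linspace(0,6.283,40); P.append(np.stack([x+.032*np.cos(th),y+.032*np.sin(th),np.full(40,.059)],1))
    return P
f=c["frame"][:,:,::-1].copy()
g=cv2.resize(f[130:245,200:310],None,fx=6,fy=5.1,interpolation=2)
m=(a+b)/2; psi=np.arctan2(*((b-a)[[1,0]]))-np.pi/2
for P in model(m[0],m[1],psi):
    q=(proj(c,P)-[200,130])*[6,5.1]; cv2.polylines(g,[q.astype(int)],True,(0,0,255),1)
cv2.imwrite("pics/fit1.png",g)
```

```text
[[ 0.5516 -0.2761  0.115 ]
 [ 0.5655 -0.279   0.115 ]
 [ 0.5635 -0.2169  0.115 ]
 [ 0.5772 -0.2188  0.115 ]]
mid [ 0.56447713 -0.24768477  0.115     ] len 0.06087734232234235 yaw of plane -0.19523648290871254 [np.float64(-0.20453201828571005), np.float64(-0.13481985257198287)]
[[ 0.533  -0.2461  0.059 ]
 [ 0.5964 -0.246   0.059 ]
 [ 0.5646 -0.2157  0.059 ]
 [ 0.5648 -0.2783  0.059 ]]
[[ 0.5226 -0.1906  0.053 ]
 [ 0.6185 -0.2048  0.053 ]
 [ 0.6066 -0.3047  0.053 ]
 [ 0.5079 -0.2905  0.053 ]] [ 0.56390719 -0.24764442  0.053     ]
top [[ 0.5622 -0.2128  0.059 ]
 [ 0.5622 -0.2777  0.059 ]
 [ 0.595  -0.2465  0.059 ]
 [ 0.5293 -0.244   0.059 ]] [ 0.56215802 -0.24525403  0.059     ]
```

View pics/fit1.png

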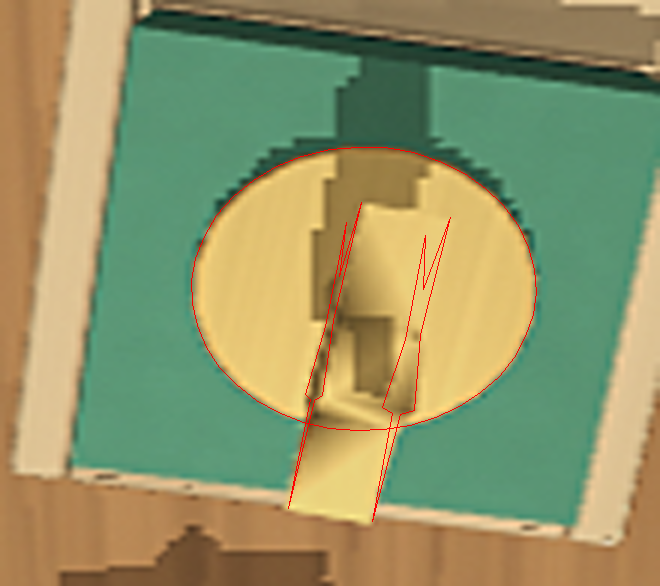

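```bash
python3 -m inch '[{"wx":0,"wy":0,"tx":0.002,"ty":0.012,"tz":0,"wz":0.1,"gripper":0},{"wx":0,"wy":0,"tx":0.0034,"ty":0.023,"tz":0.01,"wz":0.19,"gripper":0},{"wx":0,"wy":0,"tx":0.0034,"ty":0.023,"tz":0.025,"wz":0.19,"gripper":0},{"wx":0,"wy":0,"tx":0.0034,"ty":0.023,"tz":0.045,"wz":0.19,"gripper":0},{"wx":0,"wy":0,"tx":0.0034,"ty":0.023,"tz":0.065,"wz":0.19,"gripper":0},{"wx":0,"wy":0,"tx":0.0034,"ty":0.023,"tz":0.085,"wz":0.19,"gripper":0},{"wx":0,"wy":0,"tx":0.0034,"ty":0.023,"tz":0.105,"wz":0.19,"gripper":0},{"wx":0,"wy":0,"tx":0.0034,"ty":0.023,"tz":0.125,"wz":0.19,"gripper":0},{"wx":0,"wy":0,"tx":0.0034,"ty":0.023,"tz":0.14,"wz":0.19,"gripper":0},{"wx":0,"wy":0,"tx":0.0034,"ty":0.023,"tz":0.153,"wz":0.19,"gripper":0},{"wx":0,"wy":0,"tx":0.0034,"ty":0.023,"tz":0.161,"wz":0.19,"gripper":0},{"wx":0,"wy":0,"tx":0.0034,"ty":0.023,"tz":0.164,"wz":0.19,"gripper":0},{"wx":0,"wy":0,"tx":0.0034,"ty":0.023,"tz":0.164,"wz":0.19,"gripper":0},{"wx":0,"wy":0,"tx":0.0034,"ty":0.023,"tz":0.164,"wz":0.19,"gripper":0}]'
python3 - <<'E'
from h import *
import pickle
c=cam("wrist","w3"); s=bot.get_state(); print(s["time_s"],s["qpos"].round(3),s["position"],s["orientation"],s["contact_force"]); print(c["eye"])
T=R.from_euler("xyz",s["orientation"]); print(T.inv().apply(np.array(c["eye"])-s["position"]))
pickle.dump(c,open("w3.pkl","wb"))
E
```

```text
time_s: 3.47
position: [0.5645, -0.2467, 0.0868]
orientation: [3.141, -0.001, -0.19]
contact_force: [0.6, 0.0, -0.1]
opening: 1.002
3.5167 [ 0.854  0.626 -0.667  1.724  0.461  0.952 -0.184] [ 0.56478427 -0.24667758  0.08712381] [ 3.14126323e+00 -1.63319082e-03 -1.90154573e-01] [1.21248624 0.32460476 0.64742471]
[ 0.57782921 -0.17769027  0.26348116]
[ 5.84847856e-05 -7.01513494e-02 -1.76380606e-01]
```

View pics/w3.png

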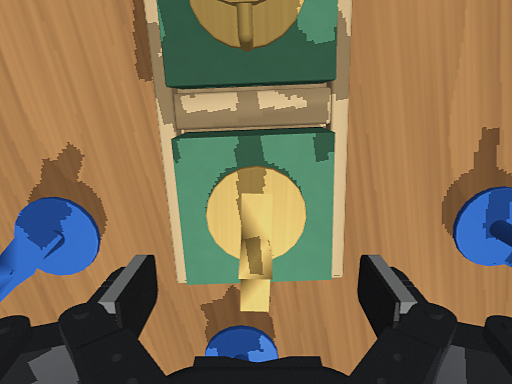

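Run:
```python
from h import *
import pickle
c=pickle.load(open("w3.pkl","rb"))
print(unproj(c,[(206.5,214),(306.5,214),(256,165.5),(256,263)],.059).round(4))
# side-arm tips z=.115
E=unproj(c,[(241,311),(269,312),(242,194),(271,194)],.115);print(E.round(4),E.mean(0))
```

```text
[[ 0.5335 -0.2402  0.059 ]
 [ 0.5957 -0.2522  0.059 ]
 [ 0.5702 -0.2155  0.059 ]
 [ 0.5578 -0.2798  0.059 ]]
[[ 0.5508 -0.2765  0.115 ]
 [ 0.5645 -0.2798  0.115 ]
 [ 0.5636 -0.2168  0.115 ]
 [ 0.5765 -0.2193  0.115 ]] [ 0.56385781 -0.24809348  0.115     ]
```

```bash
python3 -m inch '[{"wx":0,"wy":0,"wz":0,"tx":-0.0003,"ty":0.0007,"tz":0,"gripper":0.4},{"wx":0,"wy":0,"wz":0,"tx":-0.0003,"ty":0.0007,"tz":0,"gripper":0.7},{"wx":0,"wy":0,"wz":0,"tx":-0.0003,"ty":0.0007,"tz":0,"gripper":1},{"wx":0,"wy":0,"wz":0,"tx":-0.0003,"ty":0.0007,"tz":0,"gripper":1},{"wx":0,"wy":0,"wz":0,"tx":-0.0003,"ty":0.0007,"tz":0,"gripper":1},{"wx":0,"wy":0,"wz":0,"tx":-0.0003,"ty":0.0007,"tz":0,"gripper":1},{"wx":0,"wy":0,"wz":0,"tx":-0.0003,"ty":0.0007,"tz":0,"gripper":1},{"wx":0,"wy":0,"wz":0,"tx":-0.0003,"ty":0.0007,"tz":0,"gripper":1},{"wx":0,"wy":0,"wz":0,"tx":-0.0003,"ty":0.0007,"tz":0,"gripper":1},{"wx":0,"wy":0,"wz":0,"tx":-0.0003,"ty":0.0007,"tz":0,"gripper":1}]' 90
python3 - <<'E'
from h import *
c=cam("wrist","w4"); s=bot.get_state(); print(s["time_s"],s["qpos"].round(3),s["position"],s["orientation"],s["contact_force"],s["torque"])
E
```

```text
time_s: 4.35
position: [0.5637, -0.247, 0.0865]
orientation: [3.141, -0.0, -0.19]
contact_force: [-1.4, 1.3, 5.7]
opening: 0.127
4.4 [ 0.855  0.626 -0.666  1.726  0.461  0.952 -0.183] [ 0.56369415 -0.2470628   0.08654328] [ 3.14138488e+00 -2.59218643e-04 -1.90123103e-01] [-2.0867143   0.26802351  5.23056246] [ 0.11395153  0.35761858 -0.07808262]
```

View pics/w4.png

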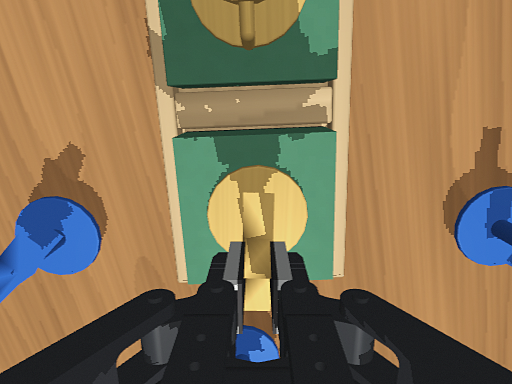

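```bash
python3 -m inch '[{"wx":0,"wy":0,"wz":0.067,"tx":0,"ty":0,"tz":-0.0002,"gripper":1},{"wx":0,"wy":0,"wz":0.133,"tx":0,"ty":0,"tz":-0.0004,"gripper":1},{"wx":0,"wy":0,"wz":0.2,"tx":0,"ty":0,"tz":-0.0006,"gripper":1},{"wx":0,"wy":0,"wz":0.267,"tx":0,"ty":0,"tz":-0.0008,"gripper":1},{"wx":0,"wy":0,"wz":0.333,"tx":0,"ty":0,"tz":-0.001,"gripper":1},{"wx":0,"wy":0,"wz":0.4,"tx":0,"ty":0,"tz":-0.0012,"gripper":1}]' 90
python3 - <<'E'
from h import *
c=cam("scene","s5"); s=bot.get_state(); print(s["time_s"],s["qpos"].round(3),s["position"],s["orientation"],s["contact_force"],s["torque"])
b=c["frame"]; cv2.imwrite("pics/s5c.png",cv2.resize(b[110:230,120:260,::-1],None,fx=5,fy=5,interpolation=2))
E
```

```text
time_s: 4.9
position: [0.5633, -0.2469, 0.0866]
orientation: [3.141, 0.001, -0.592]
contact_force: [-0.0, -1.0, -2.1]
opening: 0.127
4.95 [ 0.792  0.6   -0.574  1.728  0.392  0.931 -0.537] [ 0.56323832 -0.24679895  0.08662802] [ 3.14146698e+00  6.40920198e-04 -5.96134280e-01] [ 0.1619358   0.06424681 -1.92091732] [-0.08512933 -0.03971386  0.10323261]
```

View pics/s5c.png

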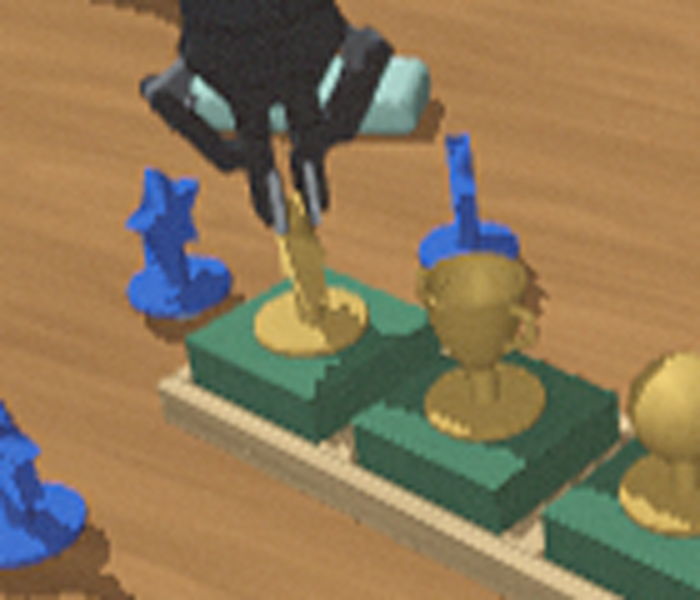

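```bash
python3 -m inch '[{"wx":0,"wy":0,"wz":-0.067,"tx":0,"ty":0,"tz":-0.0002,"gripper":1},{"wx":0,"wy":0,"wz":-0.133,"tx":0,"ty":0,"tz":-0.0004,"gripper":1},{"wx":0,"wy":0,"wz":-0.2,"tx":0,"ty":0,"tz":-0.0006,"gripper":1},{"wx":0,"wy":0,"wz":-0.267,"tx":0,"ty":0,"tz":-0.0008,"gripper":1},{"wx":0,"wy":0,"wz":-0.333,"tx":0,"ty":0,"tz":-0.001,"gripper":1},{"wx":0,"wy":0,"wz":-0.4,"tx":0,"ty":0,"tz":-0.0012,"gripper":1},{"wx":0,"wy":0,"wz":-0.467,"tx":0,"ty":0,"tz":-0.0014,"gripper":1},{"wx":0,"wy":0,"wz":-0.533,"tx":0,"ty":0,"tz":-0.0016,"gripper":1},{"wx":0,"wy":0,"wz":-0.6,"tx":0,"ty":0,"tz":-0.0018,"gripper":1},{"wx":0,"wy":0,"wz":-0.667,"tx":0,"ty":0,"tz":-0.002,"gripper":1},{"wx":0,"wy":0,"wz":-0.733,"tx":0,"ty":0,"tz":-0.0022,"gripper":1},{"wx":0,"wy":0,"wz":-0.8,"tx":0,"ty":0,"tz":-0.0024,"gripper":1}]' 90
python3 - <<'E'
from h import *
s=bot.get_state(); print(s["time_s"],s["qpos"].round(3),s["position"],s["orientation"],s["contact_force"],s["torque"])
E
python3 -m inch '[{"wx":0,"wy":0,"wz":0.067,"tx":0,"ty":0,"tz":-0.0002,"gripper":1},{"wx":0,"wy":0,"wz":0.133,"tx":0,"ty":0,"tz":-0.0004,"gripper":1},{"wx":0,"wy":0,"wz":0.2,"tx":0,"ty":0,"tz":-0.0006,"gripper":1},{"wx":0,"wy":0,"wz":0.267,"tx":0,"ty":0,"tz":-0.0008,"gripper":1},{"wx":0,"wy":0,"wz":0.333,"tx":0,"ty":0,"tz":-0.001,"gripper":1},{"wx":0,"wy":0,"wz":0.4,"tx":0,"ty":0,"tz":-0.0012,"gripper":1},{"wx":0,"wy":0,"wz":0.467,"tx":0,"ty":0,"tz":-0.0014,"gripper":1},{"wx":0,"wy":0,"wz":0.533,"tx":0,"ty":0,"tz":-0.0016,"gripper":1},{"wx":0,"wy":0,"wz":0.6,"tx":0,"ty":0,"tz":-0.0018,"gripper":1},{"wx":0,"wy":0,"wz":0.667,"tx":0,"ty":0,"tz":-0.002,"gripper":1},{"wx":0,"wy":0,"wz":0.733,"tx":0,"ty":0,"tz":-0.0022,"gripper":1},{"wx":0,"wy":0,"wz":0.8,"tx":0,"ty":0,"tz":-0.0024,"gripper":1}]' 90
python3 - <<'E'
from h import *
c=cam("scene","s6"); s=bot.get_state(); print(s["time_s"],s["qpos"].round(3),s["position"],s["orientation"],s["contact_force"],s["torque"])
b=c["frame"]; cv2.imwrite("pics/s6c.png",cv2.resize(b[110:230,120:260,::-1],None,fx=5,fy=5,interpolation=2))
E
```

```text
time_s: 5.95
position: [0.5629, -0.2467, 0.0882]
orientation: [-3.14, 0.001, 0.214]
contact_force: [0.9, 0.0, -6.9]
opening: 0.127
5.95 [ 0.917  0.654 -0.758  1.723  0.527  0.981  0.173] [ 0.56291287 -0.24674131  0.08823363] [-3.13997836e+00  7.01849117e-04  2.14236858e-01] [ 0.91230199  0.04645796 -6.90997624] [-0.00486351 -0.42190772 -0.22514299]
time_s: 6.95
position: [0.5626, -0.2468, 0.0904]
orientation: [3.141, 0.002, -0.591]
contact_force: [0.2, -0.1, -7.0]
opening: 0.127
7.0 [ 0.795  0.595 -0.577  1.726  0.389  0.939 -0.533] [ 0.56264467 -0.24674847  0.09054017] [ 3.14137095e+00  1.89662493e-03 -5.94941584e-01] [ 0.89643382 -0.46730753 -8.21185994] [-0.13910519 -0.30797271  0.08220369]
```

View pics/s6c.png

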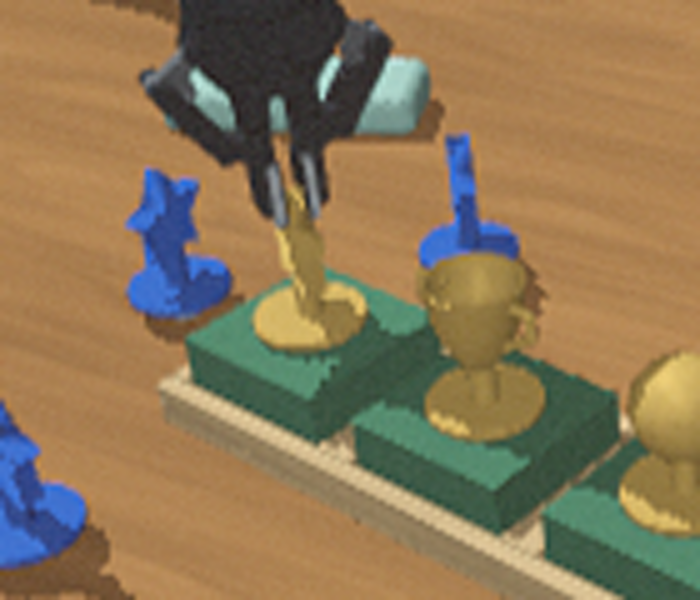

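```bash
python3 -m inch '[{"wx":0,"wy":0,"wz":-0.067,"tx":0,"ty":0,"tz":-0.0002,"gripper":1},{"wx":0,"wy":0,"wz":-0.133,"tx":0,"ty":0,"tz":-0.0004,"gripper":1},{"wx":0,"wy":0,"wz":-0.2,"tx":0,"ty":0,"tz":-0.0006,"gripper":1},{"wx":0,"wy":0,"wz":-0.267,"tx":0,"ty":0,"tz":-0.0008,"gripper":1},{"wx":0,"wy":0,"wz":-0.333,"tx":0,"ty":0,"tz":-0.001,"gripper":1},{"wx":0,"wy":0,"wz":-0.4,"tx":0,"ty":0,"tz":-0.0012,"gripper":1},{"wx":0,"wy":0,"wz":-0.467,"tx":0,"ty":0,"tz":-0.0014,"gripper":1},{"wx":0,"wy":0,"wz":-0.533,"tx":0,"ty":0,"tz":-0.0016,"gripper":1},{"wx":0,"wy":0,"wz":-0.6,"tx":0,"ty":0,"tz":-0.0018,"gripper":1},{"wx":0,"wy":0,"wz":-0.667,"tx":0,"ty":0,"tz":-0.002,"gripper":1},{"wx":0,"wy":0,"wz":-0.733,"tx":0,"ty":0,"tz":-0.0022,"gripper":1},{"wx":0,"wy":0,"wz":-0.8,"tx":0,"ty":0,"tz":-0.0024,"gripper":1}]' 90
python3 -m inch '[{"wx":0,"wy":0,"wz":0.067,"tx":0,"ty":0,"tz":-0.0002,"gripper":1},{"wx":0,"wy":0,"wz":0.133,"tx":0,"ty":0,"tz":-0.0004,"gripper":1},{"wx":0,"wy":0,"wz":0.2,"tx":0,"ty":0,"tz":-0.0006,"gripper":1},{"wx":0,"wy":0,"wz":0.267,"tx":0,"ty":0,"tz":-0.0008,"gripper":1},{"wx":0,"wy":0,"wz":0.333,"tx":0,"ty":0,"tz":-0.001,"gripper":1},{"wx":0,"wy":0,"wz":0.4,"tx":0,"ty":0,"tz":-0.0012,"gripper":1},{"wx":0,"wy":0,"wz":0.467,"tx":0,"ty":0,"tz":-0.0014,"gripper":1},{"wx":0,"wy":0,"wz":0.533,"tx":0,"ty":0,"tz":-0.0016,"gripper":1},{"wx":0,"wy":0,"wz":0.6,"tx":0,"ty":0,"tz":-0.0018,"gripper":1},{"wx":0,"wy":0,"wz":0.667,"tx":0,"ty":0,"tz":-0.002,"gripper":1},{"wx":0,"wy":0,"wz":0.733,"tx":0,"ty":0,"tz":-0.0022,"gripper":1},{"wx":0,"wy":0,"wz":0.8,"tx":0,"ty":0,"tz":-0.0024,"gripper":1}]' 90
python3 - <<'E'
from h import *
c=cam("scene","s7"); s=bot.get_state(); print(s["time_s"],s["qpos"].round(3),s["position"],s["orientation"],s["contact_force"],s["torque"])
b=c["frame"]; cv2.imwrite("pics/s7c.png",cv2.resize(b[110:230,120:260,::-1],None,fx=5,fy=5,interpolation=2))
E
```

```text
time_s: 8.0
position: [0.5629, -0.2468, 0.0932]
orientation: [-3.14, 0.001, 0.215]
contact_force: [0.3, 0.3, -7.8]
opening: 0.127
time_s: 9.0
position: [0.5628, -0.2468, 0.0957]
orientation: [3.141, 0.002, -0.59]
contact_force: [0.7, -0.1, -5.9]
opening: 0.129
9.05 [ 0.798  0.589 -0.581  1.723  0.385  0.948 -0.529] [ 0.56286495 -0.24669244  0.09583471] [ 3.14149893e+00  1.54618291e-03 -5.93998494e-01] [-0.2266725  -0.8337322  -6.48006092] [-0.03746165 -0.2014429  -0.02513749]
```

View pics/s7c.png

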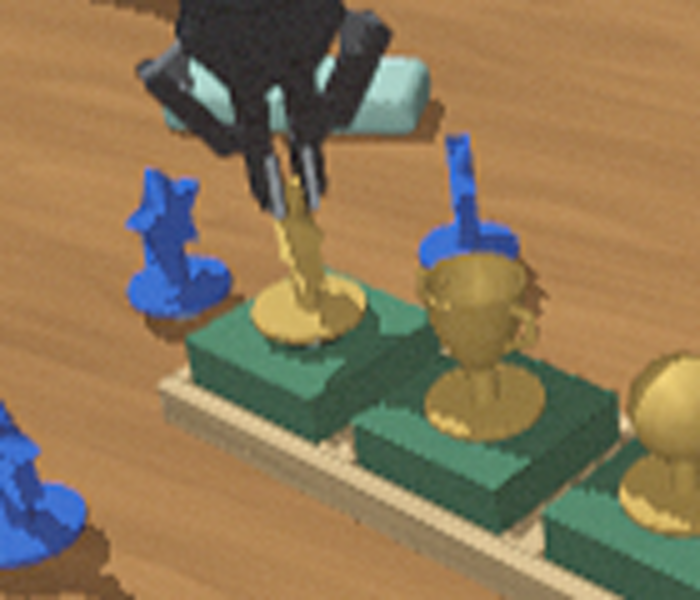

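Star rising (flange lifted ~9 mm, dark gap near (320,335) in the crop), base unmoved. Two more twists.

```bash
python3 -m inch '[{"wx":0,"wy":0,"wz":-0.067,"tx":0,"ty":0,"tz":-0.0002,"gripper":1},{"wx":0,"wy":0,"wz":-0.133,"tx":0,"ty":0,"tz":-0.0004,"gripper":1},{"wx":0,"wy":0,"wz":-0.2,"tx":0,"ty":0,"tz":-0.0006,"gripper":1},{"wx":0,"wy":0,"wz":-0.267,"tx":0,"ty":0,"tz":-0.0008,"gripper":1},{"wx":0,"wy":0,"wz":-0.333,"tx":0,"ty":0,"tz":-0.001,"gripper":1},{"wx":0,"wy":0,"wz":-0.4,"tx":0,"ty":0,"tz":-0.0012,"gripper":1},{"wx":0,"wy":0,"wz":-0.467,"tx":0,"ty":0,"tz":-0.0014,"gripper":1},{"wx":0,"wy":0,"wz":-0.533,"tx":0,"ty":0,"tz":-0.0016,"gripper":1},{"wx":0,"wy":0,"wz":-0.6,"tx":0,"ty":0,"tz":-0.0018,"gripper":1},{"wx":0,"wy":0,"wz":-0.667,"tx":0,"ty":0,"tz":-0.002,"gripper":1},{"wx":0,"wy":0,"wz":-0.733,"tx":0,"ty":0,"tz":-0.0022,"gripper":1},{"wx":0,"wy":0,"wz":-0.8,"tx":0,"ty":0,"tz":-0.0024,"gripper":1}]' 90
python3 -m inch '[{"wx":0,"wy":0,"wz":0.067,"tx":0,"ty":0,"tz":-0.0002,"gripper":1},{"wx":0,"wy":0,"wz":0.133,"tx":0,"ty":0,"tz":-0.0004,"gripper":1},{"wx":0,"wy":0,"wz":0.2,"tx":0,"ty":0,"tz":-0.0006,"gripper":1},{"wx":0,"wy":0,"wz":0.267,"tx":0,"ty":0,"tz":-0.0008,"gripper":1},{"wx":0,"wy":0,"wz":0.333,"tx":0,"ty":0,"tz":-0.001,"gripper":1},{"wx":0,"wy":0,"wz":0.4,"tx":0,"ty":0,"tz":-0.0012,"gripper":1},{"wx":0,"wy":0,"wz":0.467,"tx":0,"ty":0,"tz":-0.0014,"gripper":1},{"wx":0,"wy":0,"wz":0.533,"tx":0,"ty":0,"tz":-0.0016,"gripper":1},{"wx":0,"wy":0,"wz":0.6,"tx":0,"ty":0,"tz":-0.0018,"gripper":1},{"wx":0,"wy":0,"wz":0.667,"tx":0,"ty":0,"tz":-0.002,"gripper":1},{"wx":0,"wy":0,"wz":0.733,"tx":0,"ty":0,"tz":-0.0022,"gripper":1},{"wx":0,"wy":0,"wz":0.8,"tx":0,"ty":0,"tz":-0.0024,"gripper":1}]' 90
python3 - <<'E'
from h import *
s=bot.get_state(); print(s["time_s"],s["qpos"].round(3),s["position"],s["orientation"],s["contact_force"],s["torque"])
E
```

```text
time_s: 10.05
position: [0.5632, -0.247, 0.0986]
orientation: [-3.141, 0.0, 0.217]
contact_force: [0.4, 0.6, -5.3]
opening: 0.126
time_s: 11.05
position: [0.5634, -0.247, 0.1015]
orientation: [-3.142, 0.0, -0.589]
contact_force: [-0.4, 0.2, -1.8]
opening: 0.125
11.05 [ 0.801  0.583 -0.586  1.719  0.381  0.957 -0.522] [ 0.56339348 -0.24697556  0.10150045] [-3.14158518e+00  3.77466441e-04 -5.89447613e-01] [-0.44111434  0.18374981 -1.76839472] [0.02835856 0.03562826 0.04275689]
```

```bash
python3 -m inch '[{"wx":0,"wy":0,"wz":-0.067,"tx":0,"ty":0,"tz":-0.0003,"gripper":1},{"wx":0,"wy":0,"wz":-0.133,"tx":0,"ty":0,"tz":-0.0006,"gripper":1},{"wx":0,"wy":0,"wz":-0.2,"tx":0,"ty":0,"tz":-0.001,"gripper":1},{"wx":0,"wy":0,"wz":-0.267,"tx":0,"ty":0,"tz":-0.002,"gripper":1},{"wx":0,"wy":0,"wz":-0.333,"tx":0,"ty":0,"tz":-0.0035,"gripper":1},{"wx":0,"wy":0,"wz":-0.4,"tx":0,"ty":0,"tz":-0.006,"gripper":1},{"wx":0,"wy":0,"wz":-0.4,"tx":0,"ty":0,"tz":-0.01,"gripper":1},{"wx":0,"wy":0,"wz":-0.4,"tx":0,"ty":0,"tz":-0.016,"gripper":1},{"wx":0,"wy":0,"wz":-0.4,"tx":0,"ty":0,"tz":-0.024,"gripper":1},{"wx":0,"wy":0,"wz":-0.4,"tx":0,"ty":0,"tz":-0.034,"gripper":1},{"wx":0,"wy":0,"wz":-0.4,"tx":0,"ty":0,"tz":-0.046,"gripper":1},{"wx":0,"wy":0,"wz":-0.4,"tx":0,"ty":0,"tz":-0.06,"gripper":1},{"wx":0,"wy":0,"wz":-0.4,"tx":0,"ty":0,"tz":-0.075,"gripper":1},{"wx":0,"wy":0,"wz":-0.4,"tx":0,"ty":0,"tz":-0.09,"gripper":1},{"wx":0,"wy":0,"wz":-0.4,"tx":0,"ty":0,"tz":-0.105,"gripper":1},{"wx":0,"wy":0,"wz":-0.4,"tx":0,"ty":0,"tz":-0.115,"gripper":1},{"wx":0,"wy":0,"wz":-0.4,"tx":0,"ty":0,"tz":-0.12,"gripper":1},{"wx":0,"wy":0,"wz":-0.4,"tx":0,"ty":0,"tz":-0.12,"gripper":1}]' 90
python3 - <<'E'
from h import *
c=cam("scene","s8"); s=bot.get_state(); print(s["time_s"],s["qpos"].round(3),s["position"],s["orientation"],s["contact_force"],s["torque"])
b=c["frame"]; cv2.imwrite("pics/s8c.png",cv2.resize(b[70:230,120:300,::-1],None,fx=4,fy=3.75,interpolation=2))
T=R.from_euler("xyz",s["orientation"]).inv(); print("to hole (tool):",T.apply(np.array([.5055,.3247,.22])-s["position"]))
E
```

```text
time_s: 12.55
position: [0.5645, -0.2473, 0.2237]
orientation: [3.141, -0.003, -0.19]
contact_force: [0.8, 1.8, -1.7]
opening: 0.128
12.6 [ 0.911  0.481 -0.741  1.609  0.344  1.185 -0.094] [ 0.56382371 -0.24715818  0.22241055] [ 3.14100127e+00 -1.10149708e-03 -1.90038411e-01] [ 0.44302728 -0.09611729 -2.67165194] [ 0.02708261  0.03229625 -0.02382669]
to hole (tool): [-0.16529833 -0.55054707  0.0019029 ]
```

View pics/s8c.png

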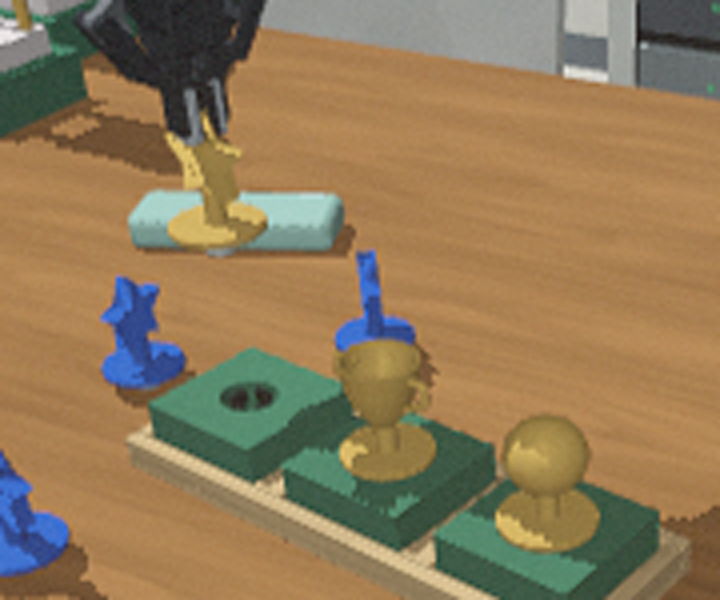

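```bash
python3 -m inch '[{"wx":0,"wy":0,"wz":0,"tx":-0.002,"ty":-0.008,"tz":0,"gripper":1},{"wx":0,"wy":0,"wz":0,"tx":-0.007,"ty":-0.024,"tz":0,"gripper":1},{"wx":0,"wy":0,"wz":0,"tx":-0.014,"ty":-0.048,"tz":0,"gripper":1},{"wx":0,"wy":0,"wz":0,"tx":-0.024,"ty":-0.08,"tz":0,"gripper":1},{"wx":0,"wy":0,"wz":0,"tx":-0.035,"ty":-0.116,"tz":0,"gripper":1},{"wx":0,"wy":0,"wz":0,"tx":-0.046,"ty":-0.152,"tz":0,"gripper":1},{"wx":0,"wy":0,"wz":0,"tx":-0.057,"ty":-0.189,"tz":0,"gripper":1},{"wx":0,"wy":0,"wz":0,"tx":-0.068,"ty":-0.226,"tz":0,"gripper":1},{"wx":0,"wy":0,"wz":0,"tx":-0.079,"ty":-0.263,"tz":0,"gripper":1},{"wx":0,"wy":0,"wz":0,"tx":-0.09,"ty":-0.3,"tz":0,"gripper":1},{"wx":0,"wy":0,"wz":0,"tx":-0.101,"ty":-0.337,"tz":0,"gripper":1},{"wx":0,"wy":0,"wz":0,"tx":-0.112,"ty":-0.373,"tz":0,"gripper":1},{"wx":0,"wy":0,"wz":0,"tx":-0.122,"ty":-0.408,"tz":0,"gripper":1},{"wx":0,"wy":0,"wz":0,"tx":-0.132,"ty":-0.44,"tz":0,"gripper":1},{"wx":0,"wy":0,"wz":0,"tx":-0.14,"ty":-0.466,"tz":0,"gripper":1},{"wx":0,"wy":0,"wz":0,"tx":-0.145,"ty":-0.483,"tz":0,"gripper":1},{"wx":0,"wy":0,"wz":0,"tx":-0.147,"ty":-0.49,"tz":0,"gripper":1},{"wx":0,"wy":0,"wz":0,"tx":-0.147,"ty":-0.49,"tz":0,"gripper":1},{"wx":0,"wy":0,"wz":0,"tx":-0.147,"ty":-0.49,"tz":0,"gripper":1}]' 90
python3 - <<'E'
from h import *
import pickle
c=cam("wrist","w9"); s=bot.get_state(); print(s["time_s"],s["qpos"].round(3),s["position"],s["orientation"],s["contact_force"],s["torque"])
pickle.dump(c,open("w9.pkl","wb")); print(c["eye"],proj(c,[.5055,.3247,.04]))
E
```

```text
time_s: 14.18
position: [0.5109, 0.2615, 0.2211]
orientation: [3.14, 0.001, -0.189]
contact_force: [0.4, -1.4, -1.6]
opening: 0.126
14.2333 [ 0.155  0.443 -0.88   1.71   0.368  1.166 -1.018] [0.51158199 0.26039151 0.22110546] [ 3.13984569e+00  4.77718895e-04 -1.90992600e-01] [-0.15096911  0.12299968 -1.5095837 ] [-0.03317392  0.03527587  0.02176703]
[0.52451462 0.33068575 0.3976674 ] [[239.96124737 108.65928232]]
```

View pics/w9.png

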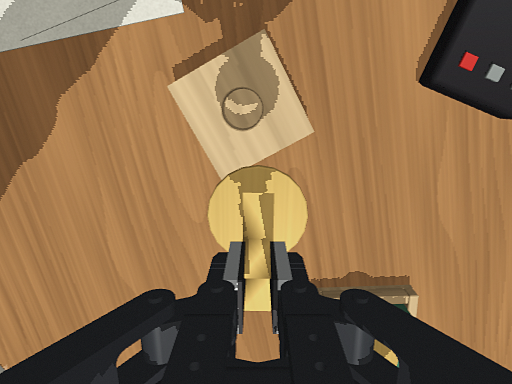

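Run:
```python
from h import *
import pickle
c=pickle.load(open("w9.pkl","rb")); f=c["frame"]
cv2.imwrite("pics/w9c.png",cv2.resize(f[80:140,210:275,::-1],None,fx=9,fy=9,interpolation=2))
s=bot.get_state(); T=R.from_euler("xyz",s["orientation"])
print(s["position"],s["orientation"])
# flange axis now, in tool frame (flange top z = tcp-.0335+.006)
z=s["position"][2]-.0275
fl=unproj(c,[(208,216),(308,216),(257.5,166)],z);print(fl.round(4), T.inv().apply(fl-s["position"]).round(4))
```

```text
[0.51158199 0.26039151 0.22110546] [ 3.13984569e+00  4.77718895e-04 -1.90992600e-01]
[[0.4805 0.2666 0.1936]
 [0.5428 0.2547 0.1936]
 [0.5174 0.2922 0.1936]] [[-0.0317 -0.0002  0.0275]
 [ 0.0318 -0.0004  0.0275]
 [-0.0004 -0.0324  0.0274]]
```

View pics/w9c.png

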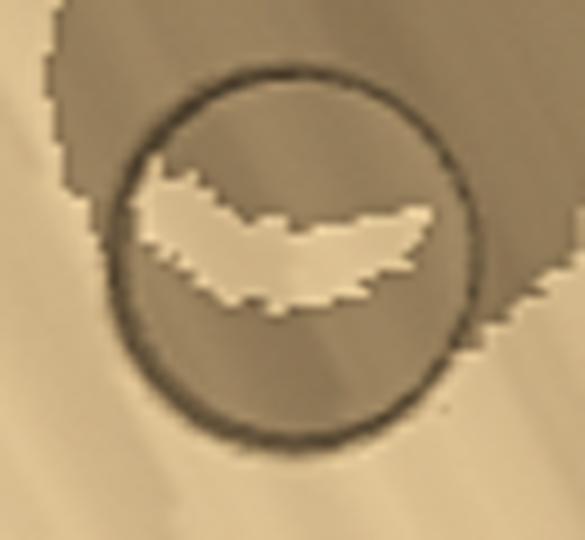

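Run:
```python
from h import *
import pickle
c=pickle.load(open("w9.pkl","rb"))
h=unproj(c,(242.7,108.8),.04)[0]; print(h)
s=bot.get_state(); T=R.from_euler("xyz",s["orientation"]); print(s["position"],T.inv().apply(h-s["position"]))
s=bot.get_state(); print(s["position"])
```

```text
[0.5082075  0.32404262 0.04      ]
[0.51158199 0.26039151 0.22110546] [-0.01530973 -0.06216941  0.18100446]
[0.51158199 0.26039151 0.22110546]
```

```bash
python3 -m inch '[{"wx":0,"wy":0,"wz":0,"tx":-0.003,"ty":-0.01,"tz":0,"gripper":1},{"wx":0,"wy":0,"wz":0,"tx":-0.007,"ty":-0.028,"tz":0,"gripper":1},{"wx":0,"wy":0,"wz":0,"tx":-0.012,"ty":-0.047,"tz":0,"gripper":1},{"wx":0,"wy":0,"wz":0,"tx":-0.015,"ty":-0.058,"tz":0.005,"gripper":1},{"wx":0,"wy":0,"wz":0,"tx":-0.016,"ty":-0.062,"tz":0.015,"gripper":1},{"wx":0,"wy":0,"wz":0,"tx":-0.016,"ty":-0.062,"tz":0.03,"gripper":1},{"wx":0,"wy":0,"wz":0,"tx":-0.016,"ty":-0.062,"tz":0.047,"gripper":1},{"wx":0,"wy":0,"wz":0,"tx":-0.016,"ty":-0.062,"tz":0.065,"gripper":1},{"wx":0,"wy":0,"wz":0,"tx":-0.016,"ty":-0.062,"tz":0.083,"gripper":1},{"wx":0,"wy":0,"wz":0,"tx":-0.016,"ty":-0.062,"tz":0.1,"gripper":1},{"wx":0,"wy":0,"wz":0,"tx":-0.016,"ty":-0.062,"tz":0.113,"gripper":1},{"wx":0,"wy":0,"wz":0,"tx":-0.016,"ty":-0.062,"tz":0.121,"gripper":1},{"wx":0,"wy":0,"wz":0,"tx":-0.016,"ty":-0.062,"tz":0.125,"gripper":1},{"wx":0,"wy":0,"wz":0,"tx":-0.016,"ty":-0.062,"tz":0.125,"gripper":1},{"wx":0,"wy":0,"wz":0,"tx":-0.016,"ty":-0.062,"tz":0.125,"gripper":1}]' 90
python3 - <<'E'
from h import *
w=cam("wrist","w10"); c=cam("scene","s10"); t=cam("top"); s=bot.get_state(); print(s["time_s"],s["qpos"].round(3),s["position"],s["orientation"],s["contact_force"],s["torque"])
f=np.hstack([cv2.resize(c["frame"][170:270,350:450],(400,400),interpolation=2),cv2.resize(w["frame"][120:320,160:360],(400,400),interpolation=2)])
cv2.imwrite("pics/s10c.png",f[:,:,::-1])
E
```

```text
time_s: 15.48
position: [0.5081, 0.3261, 0.0972]
orientation: [-3.141, -0.001, -0.19]
contact_force: [-0.0, 0.8, -1.3]
opening: 0.123
15.6333 [-0.041  0.631 -0.786  1.747  0.525  0.984 -1.221] [0.50839404 0.32636333 0.09776426] [-3.14039755e+00 -1.42546676e-03 -1.89982012e-01] [ 0.14063798 -1.062215   -1.07454041] [0.05031352 0.02806462 0.02962861]
```

View pics/s10c.png

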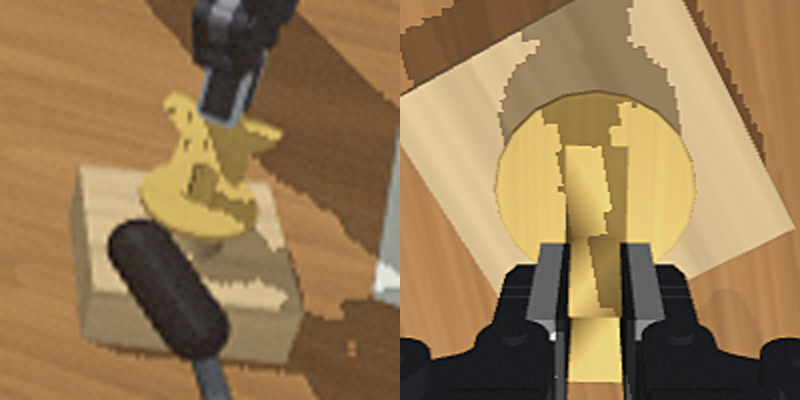

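```bash
python3 -m inch '[{"wx":0,"wy":0,"wz":0,"tx":-0.0005,"ty":0.001,"tz":0.002,"gripper":1},{"wx":0,"wy":0,"wz":0,"tx":-0.0005,"ty":0.002,"tz":0.005,"gripper":1},{"wx":0,"wy":0,"wz":0,"tx":-0.0005,"ty":0.002,"tz":0.008,"gripper":1},{"wx":0,"wy":0,"wz":0,"tx":-0.0005,"ty":0.002,"tz":0.011,"gripper":1},{"wx":0,"wy":0,"wz":0,"tx":-0.0005,"ty":0.002,"tz":0.014,"gripper":1},{"wx":0,"wy":0,"wz":0,"tx":-0.0005,"ty":0.002,"tz":0.017,"gripper":1},{"wx":0,"wy":0,"wz":0,"tx":-0.0005,"ty":0.002,"tz":0.0195,"gripper":1},{"wx":0,"wy":0,"wz":0,"tx":-0.0005,"ty":0.002,"tz":0.0215,"gripper":1},{"wx":0,"wy":0,"wz":0,"tx":-0.0005,"ty":0.002,"tz":0.0215,"gripper":1},{"wx":0,"wy":0,"wz":0,"tx":-0.0005,"ty":0.002,"tz":0.0215,"gripper":1}]' 90
python3 - <<'E'
from h import *
w=cam("wrist","w11"); c=cam("scene","s11"); s=bot.get_state(); print(s["time_s"],s["position"],s["orientation"],s["contact_force"],s["torque"])
f=np.hstack([cv2.resize(c["frame"][170:270,350:450],(400,400),interpolation=2),cv2.resize(w["frame"][120:320,160:360],(400,400),interpolation=2)])
cv2.imwrite("pics/s11c.png",f[:,:,::-1])
E
```

```text
time_s: 16.47
position: [0.5068, 0.324, 0.075]
orientation: [3.141, 0.0, -0.19]
contact_force: [0.5, 0.2, -0.7]
opening: 0.128
16.5667 [0.50696152 0.32411233 0.07534301] [-3.14135897e+00 -1.73806518e-04 -1.89882835e-01] [ 0.73433245  0.60791081 -0.94243146] [0.01600334 0.02276045 0.0190187 ]
```

View pics/s11c.png

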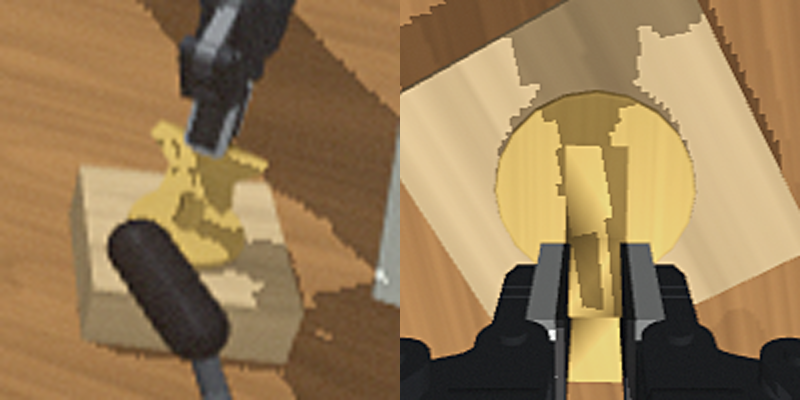

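```bash
python3 -m inch '[{"wx":0,"wy":0,"wz":0,"tx":0,"ty":0,"tz":0.0005,"gripper":1},{"wx":0,"wy":0,"wz":0,"tx":0,"ty":0,"tz":0.001,"gripper":1},{"wx":0,"wy":0,"wz":0,"tx":0,"ty":0,"tz":0.0015,"gripper":1},{"wx":0,"wy":0,"wz":0,"tx":0,"ty":0,"tz":0.0015,"gripper":1},{"wx":0,"wy":0,"wz":0,"tx":0,"ty":0,"tz":0.0015,"gripper":1},{"wx":0,"wy":0,"wz":0,"tx":0,"ty":0,"tz":0.0015,"gripper":1}]' 90
```

```text
time_s: 17.07
position: [0.5069, 0.324, 0.0737]
orientation: [-3.142, -0.0, -0.19]
contact_force: [-0.4, 0.0, -1.8]
opening: 0.131
```

```bash
python3 -m inch '[{"wx":0,"wy":0,"wz":0,"tx":0,"ty":0,"tz":0.0003,"gripper":1},{"wx":0,"wy":0,"wz":0,"tx":0,"ty":0,"tz":0.0006,"gripper":1},{"wx":0,"wy":0,"wz":0,"tx":0,"ty":0,"tz":0.001,"gripper":1},{"wx":0,"wy":0,"wz":0,"tx":0,"ty":0,"tz":0.001,"gripper":1},{"wx":0,"wy":0,"wz":0,"tx":0,"ty":0,"tz":0.001,"gripper":1}]' 90
```

```text
time_s: 17.48
position: [0.507, 0.324, 0.0731]
orientation: [3.142, -0.0, -0.19]
contact_force: [-1.2, -1.9, 3.0]
opening: 0.125
```

```bash
python3 -m inch '[{"wx":0,"wy":0,"wz":0,"tx":0,"ty":0,"tz":0,"gripper":1},{"wx":0,"wy":0,"wz":0,"tx":0,"ty":0,"tz":0,"gripper":1},{"wx":0,"wy":0,"wz":0,"tx":0,"ty":0,"tz":0,"gripper":0.85},{"wx":0,"wy":0,"wz":0,"tx":0,"ty":0,"tz":0,"gripper":0.8},{"wx":0,"wy":0,"wz":0,"tx":0,"ty":0,"tz":0,"gripper":0.7},{"wx":0,"wy":0,"wz":0,"tx":0,"ty":0,"tz":0,"gripper":0.6},{"wx":0,"wy":0,"wz":0,"tx":0,"ty":0,"tz":0,"gripper":0.5},{"wx":0,"wy":0,"wz":0,"tx":0,"ty":0,"tz":0,"gripper":0.4},{"wx":0,"wy":0,"wz":0,"tx":0,"ty":0,"tz":0,"gripper":0.2},{"wx":0,"wy":0,"wz":0,"tx":0,"ty":0,"tz":0,"gripper":0},{"wx":0,"wy":0,"wz":0,"tx":0,"ty":0,"tz":0,"gripper":0},{"wx":0,"wy":0,"wz":0,"tx":0,"ty":0,"tz":0,"gripper":0}]' 20
python3 - <<'E'
from h import *
w=cam("wrist","w12"); c=cam("scene","s12"); s=bot.get_state(); print(s["time_s"],s["position"],s["opening"],s["contact_force"],s["torque"])
f=np.hstack([cv2.resize(c["frame"][170:270,350:450],(400,400),interpolation=2),cv2.resize(w["frame"][120:320,160:360],(400,400),interpolation=2)])
cv2.imwrite("pics/s12c.png",f[:,:,::-1])
E
```

```text
time_s: 18.48
position: [0.5069, 0.324, 0.0727]
orientation: [-3.142, -0.0, -0.19]
contact_force: [0.2, 0.0, 0.3]
opening: 1.002
18.5833 [0.50686526 0.32397711 0.07271106] 1.0031053027207615 [-0.127329   -0.720656    0.24118434] [0.01111329 0.0133421  0.05862837]
```

View pics/s12c.png

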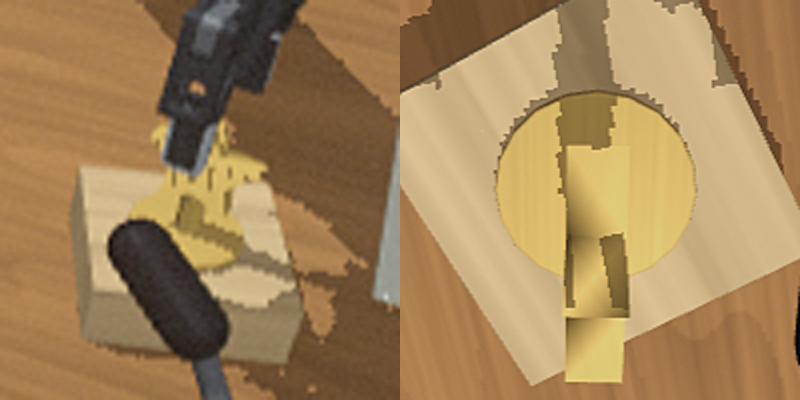

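Released; flange flat on the block, star upright. Retreat straight up.

```bash
python3 -m inch '[{"wx":0,"wy":0,"wz":0,"tx":0,"ty":0,"tz":-0.005,"gripper":0},{"wx":0,"wy":0,"wz":0,"tx":0,"ty":0,"tz":-0.012,"gripper":0},{"wx":0,"wy":0,"wz":0,"tx":0,"ty":0,"tz":-0.022,"gripper":0},{"wx":0,"wy":0,"wz":0,"tx":0,"ty":0,"tz":-0.035,"gripper":0},{"wx":0,"wy":0,"wz":0,"tx":0,"ty":0,"tz":-0.05,"gripper":0},{"wx":0,"wy":0,"wz":0,"tx":0,"ty":0,"tz":-0.068,"gripper":0},{"wx":0,"wy":0,"wz":0,"tx":0,"ty":0,"tz":-0.086,"gripper":0},{"wx":0,"wy":0,"wz":0,"tx":0,"ty":0,"tz":-0.104,"gripper":0},{"wx":0,"wy":0,"wz":0,"tx":0,"ty":0.01,"tz":-0.122,"gripper":0},{"wx":0,"wy":0,"wz":0,"tx":0,"ty":0.025,"tz":-0.138,"gripper":0},{"wx":0,"wy":0,"wz":0,"tx":0,"ty":0.045,"tz":-0.15,"gripper":0},{"wx":0,"wy":0,"wz":0,"tx":0,"ty":0.06,"tz":-0.155,"gripper":0},{"wx":0,"wy":0,"wz":0,"tx":0,"ty":0.06,"tz":-0.155,"gripper":0},{"wx":0,"wy":0,"wz":0,"tx":0,"ty":0.06,"tz":-0.155,"gripper":0}]'
python3 - <<'E'
from h import *
w=cam("wrist","w13"); c=cam("scene","s13"); s=bot.get_state(); print(s["time_s"],s["position"],s["opening"],s["contact_force"])
f=np.hstack([cv2.resize(c["frame"][130:270,150:450],(800,373),interpolation=2)])
g=cv2.resize(w["frame"][0:220,100:420],(320,220)); f=np.vstack([f,np.hstack([g,np.zeros((220,480,3),np.uint8)])])
cv2.imwrite("pics/s13c.png",f[:,:,::-1])
E
```

```text
time_s: 19.75
position: [0.4963, 0.2646, 0.2294]
orientation: [-3.141, -0.003, -0.192]
contact_force: [-1.6, 0.3, -0.2]
opening: 1.001
19.85 [0.495525   0.26583637 0.22828709] 0.9986271749788317 [-0.12798658 -0.64596719  0.21565086]
```

View pics/s13c.png

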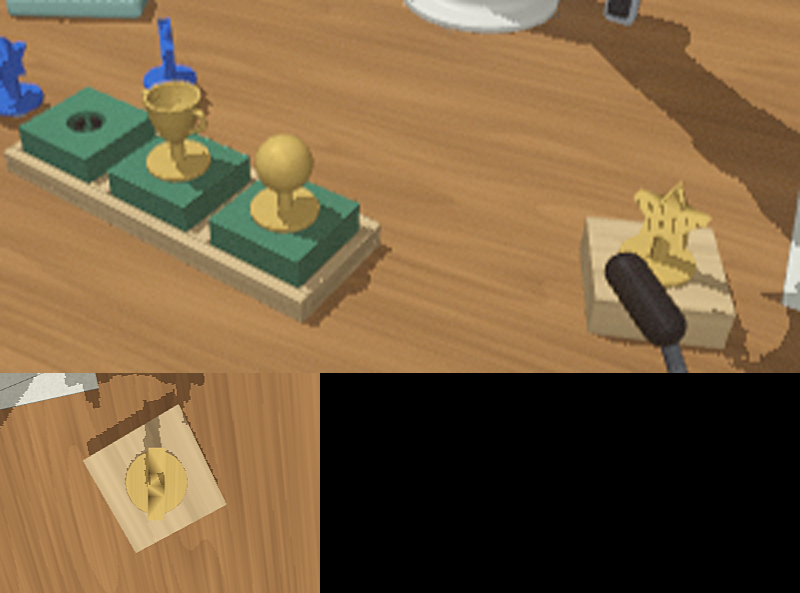

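The star stands upright and centred on the block. The empty base is still in its tray pocket, and the arm is clear.

Run:
```python
from plant import bot
print(bot.close_job())
```

```text
the job is handed in; nothing more can be done
None
```

The gold star is out of its green base and standing upright in the wide hole of the wooden block, and I handed the job in at about 20 s of the 58 s allowed.

- **Freeing it:** I gripped the star at its middle with 90 N. I twisted it back and forth by 0.8 rad, raising about 2.4 mm per twist. The upward pull read at most about 8 N between moves. When the star came free after about 15 mm, the reading dropped to its weight (1.8 N).
- **Placing it:** I lowered it into the hole until the flange touched the block (force reading +3.0 N, about 5 N of contact), then released it there without dropping it.
- **Last checks:** The final pictures show the star upright with its flange on the block. The base is empty and still standing in its tray pocket. The cup, ball and those blue look-alikes in view look undisturbed, and the arm is clear with near-zero force.
- **Disagreements:** The top and wrist cameras differed by about 2 mm on the positions of the star and the hole. I used the wrist camera's hole position, which was well within the 10 mm of clearance. My first move command was refused for missing keys and moved nothing.

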